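# Set the tall optical cell in the photometer's light path

### The job

Take the tall optical cell and set it upright on the stage of the bench photometer, centred in the outline marked there, with its two broad clear faces squarely towards the lamp and the detector so that the light passes straight through them. Lower it right onto the stage before letting go, then leave it standing there by itself; do not push the short cell out of its place.

Things in the scene. Friction and masses are not known exactly. Their poses are not given: they have to be found in the camera images.
- tall_cell: Loose upright rectangular optical cell with a fixed black cap, about 0.12 kg: 30 mm along its x, 46 mm along its y, 84 mm high plus a 3.5 mm high bar on the cap (6 x 36 mm, along y). The broad faces (46 mm wide, looking along +x and -x) are clear; the narrow ones (looking along +y and -y) are frosted white. Either way round will do. Origin: centre of its underside, on the worktop; z up.
- short_cell: Loose bystander on the worktop, an optical cell of the same make and 30 x 46 mm plan but only 46 mm high plus the bar on its cap; too low for the beam. Which of the two cells stands farther left varies. Origin: centre of its underside.
- photometer: Fixed bench photometer, base plate 250 (x) x 90 (y) x 14 mm high. Its x axis is the light path, from the grey lamp house at the -x end to the round black detector at the +x end, 40 mm above the stage. The gap between them is 130 mm, the stage in its middle, open above and on both y sides; both ends rise to at most 90 mm above the worktop. Origin: worktop level, right below the stage's centre.
- stage (a point): Centre of the top of the photometer's stage, a flat dark steel pad 70 x 70 mm, 24 mm above the worktop, with a white outline 34 mm (along the light path) x 50 mm marking where the cell stands. Its axes are the photometer's (x = light path).
Mind the look-alikes: they are no part of the job. What is shaped like the tall_cell but blue or pink is not meant.

How it is judged:
By the outcome, as a careful person would: the job done as asked, in the order asked, and still so for the second after the job is handed in, with the robot touching nothing.
It also fails if it takes over 35 s, if anything falls off the work surface, if the arm or the gripper's body presses on something with over 40 N, if the wrist force passes 120 N, or if a joint passes its speed limit or range.

### The arm

A 6-joint arm with a two-finger parallel gripper is mounted at the origin on a cart in front of the work surface, level with it; the furniture and walls round the work are solid. World frame = base frame: x ahead of the robot, y to its left, z up, the work surface at z = 0. Lengths are in m, angles in rad, forces in N, time in s.
With the tool pointing down it reaches from about 0.35 to 0.975 m from the base axis. Payload 4.9 kg.
Tool frame: the origin (TCP) lies on the front face of the gripper's body, between the roots of the fingers; the fingertips stand ctrl.finger_overhang ahead of it and the grasp point (between the pads) lies 54 mm ahead of it (ctrl.finger_overhang is the distance from the TCP to the fingertips, in m); z points along the fingers, y is the line along which they close (so a half turn about z gives the same grasp; the last joint's range is limited). The gripper opens to 85 mm and grips with 20 to 120 N. Pads are 22 mm wide; open, the fingers measure 114 mm over their backs; the gripper's body (76 mm by 85 mm) begins 54 mm behind the grasp point. The pads swing forward as they close: fully open they stand 13 mm farther back than shut.
Start: joints at [-1.319, 0.053, 1.613, -0, 1.476, -0.119], TCP at [0.226, -0.583, 0.304] pointing down, gripper open.
Joint ranges: [-3.01, 3.01], [-1.01, 2.22], [0.06, 2.58], [-1.02, 4.17], [0.09, 2.62], [-3.14, 3.14]. Speed limits (rad/s): [2.57, 2.57, 3.14, 3.14, 3.14, 3.14].

### API

Orientations are given as a rotation vector (axis times angle).
In Python, from station import ctrl, vision gives the robot as it stands. The module is installed in compiled form; this text tells all that it offers.
- The arm moves only by the tool drive_tool, never from a script. Its argument "rows" is a list of rows, each a list of 2 entries, a list of its own where there are three numbers: the shift along the tool's x, y, z in m, then the turn about the tool's z in rad. A call has 1 to 10 rows; each row shifts and turns the commanded pose from where the row before left it, along the tool's axes as they then stand; what a row does not reach is not made up. A row lasts 1/10 s, in which the tool goes at most 50 mm and 8.59 degrees, less where a joint would pass 70% of its speed; a pose out of reach is approached as far as the arm can. A call with a gripper value outside its range is refused whole. "jaw" is the closure, from 0 (fully open) to 1 (shut), set as the call begins (left out, the last holds). The fingers move at their own pace and stop on an object; "grip_force" is the grip in N (left out, the last holds). Time passes only in rows, so rows that do not move let the fingers close. It gives the time, the measured TCP pose, the force, the opening and the grip force at its end, in the units of the state.
- ctrl.get_obs(): the state, without advancing time (a new reading comes with each control period).
- vision.get_image(name): name is "scene" or "side" or "wrist"; returns a dict with "image" (480x640x3 uint8, blue, green, red), "vertical_fov" (degrees; the focal length in pixels is half the picture's height over the tangent of half this angle, whatever the lens; pixels are square), "cx", "cy" (the principal point, pixels), "R" (3x3) and "t" (3): a world point X has camera coordinates R X + t. Camera axes: x right, y down, z forward; pixel columns grow to the right and rows downward; lengths in m; the calibration is good to about 2 mm. The wrist camera is an equidistant fisheye: a pixel r from the principal point sees the ray r / f radians off the axis. A picture is of the moment at which its call begins. There is no depth.
- ctrl.finish_job(): hands the job in; it is judged then, once.
The state is a dict: "t": time; "q": joint angles; "dq": joint speeds; "effort": joint torques, N m; "tool_pos": TCP position; "tool_rot": TCP orientation; "contact_force": force on the tool from outside, world axes, zero at the start; "wrist_torque": the same for the moment, N m; "opening": finger opening in m; "grip_force": force on a finger pad.
Only numpy, scipy, OpenCV 4.12 (cv2) and the standard library are available. Lean on these libraries where they do the work, as an engineer would, in place of code of your own. Each camera call takes 0.05 s, during which the arm holds its last target. There are 200 camera calls.

## Working session

There is one attempt and no reset: what is moved stays moved. The work goes in short steps, Python scripts to look and compute and a tool call to move; the robot and the scene stay as the last step left them, time stands still between calls to the robot, and variables do not carry over. Pictures are saved under pics/ and viewed, at most 10 in all, crops included, and the job is handed in when it is done.

Besides the shell and the picture viewer there is one more tool, called after "Call:" by a JSON object that holds its "api" and its "payload". drive_tool: Moves the arm, as the interface text tells. Its arguments: {"type":"object","properties":{"rows":{"type":"array","items":{"type":"array"}},"jaw":{"type":"number"},"grip_force":{"type":"number"}},"required":["rows"]}

```bash
mkdir -p pics
cat > h.py <<'E'
import numpy as np, cv2
from station import ctrl, vision
def grab(n,f):
    d=vision.get_image(n); cv2.imwrite('pics/'+f,d['image'])
    np.savez('pics/'+f[:-4]+'.npz',**{k:np.array(v) for k,v in d.items()}); return d
def load(f): return dict(np.load('pics/'+f+'.npz'))
def foc(d): return d['image'].shape[0]/2/np.tan(np.radians(float(d['vertical_fov']))/2)
def px2w(d,u,v,z,fish=False):
    f=foc(d);x=(u-d['cx'])/f;y=(v-d['cy'])/f
    if fish:
        r=np.hypot(x,y);s=np.sin(r)/max(r,1e-9);ray=np.array([x*s,y*s,np.cos(r)])
    else: ray=np.array([x,y,1.])
    R=np.array(d['R']);C=-R.T@np.array(d['t']);w=R.T@ray
    return C+w*(z-C[2])/w[2]
def w2px(d,X,fish=False):
    c=np.array(d['R'])@np.array(X)+np.array(d['t']);f=foc(d)
    if fish:
        h=np.hypot(c[0],c[1]);r=np.arctan2(h,c[2]);return d['cx']+f*r*c[0]/h,d['cy']+f*r*c[1]/h
    return d['cx']+f*c[0]/c[2],d['cy']+f*c[1]/c[2]
E
python3 - <<'E'
from h import *
for n in ['scene','side']:
    d=grab(n,n+'0.png'); print(n,-np.array(d['R']).T@d['t'],d['R'][2],foc(d))
print(ctrl.get_obs(),ctrl.finger_overhang)
E
```

```text
scene [-0.19638408  0.76157985  0.56792844] [ 0.60707497 -0.63305759 -0.48031039] 564.4280730506052
side [ 0.41849605 -0.69466972  0.39405152] [ 0.04835274  0.9094256  -0.41304611] 518.301712242049
{'t': 0.1, 'q': array([-1.31899474e+00,  5.33324558e-02,  1.61419263e+00,  7.41965498e-06,
        1.47597925e+00, -1.19029507e-01]), 'dq': array([-9.49185444e-04, -2.59938981e-03, -3.00555723e-03, -6.57694900e-04,
       -5.50319158e-05,  1.22638908e-03]), 'effort': array([ 1.01569665e-03, -3.94903922e+01, -3.71362138e+01, -8.71531847e-05,
        3.90078189e-03,  2.17954550e-06]), 'tool_pos': array([ 0.22636922, -0.5820978 ,  0.30273855]), 'tool_rot': array([-3.08586984e+00, -5.78815392e-01,  1.87511737e-04]), 'contact_force': array([-0.03528928,  1.5243132 ,  0.14867158]), 'wrist_torque': array([-0.00898712, -0.07629778,  0.04240486]), 'grip_force': 0.0, 'opening': 0.08537202495116974} 0.0726
```

View pics/scene0.png

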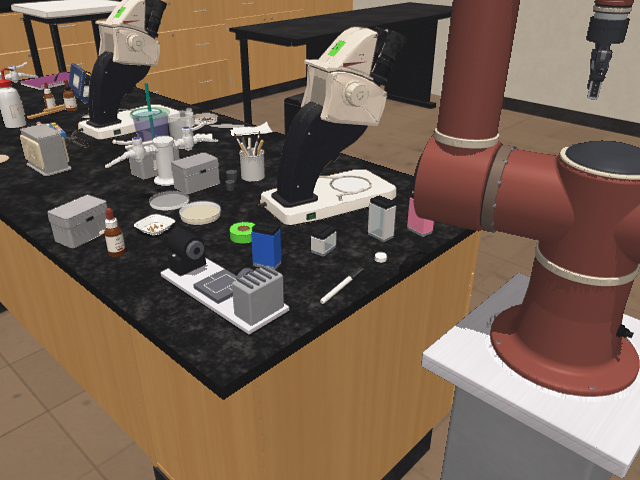

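View pics/side0.png

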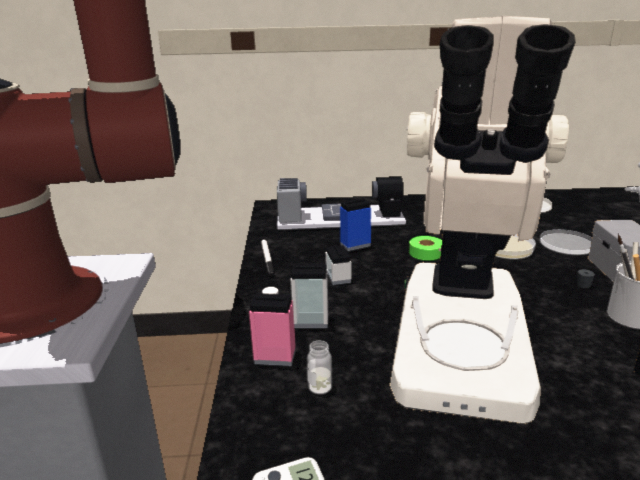

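The cell-shaped candidates, in scene pixels:
- **Blue, (267,247):** wrong colour.
- **Pink, (420,215):** wrong colour.
- **Short clear cell, (323,242):** too low.
- **Tall clear cell, (382,218), also at side (310,298):** fits the description (clear and white with a black cap, tall).

The photometer is at scene (225,285). I'll confirm with one enlarged crop.

Run:
```python
from h import *
a=load('scene0')['image'];b=load('side0')['image']
A=cv2.resize(a[185:275,290:440],(800,480)[:2] and (500,300),interpolation=cv2.INTER_CUBIC) # x3.333
B=cv2.resize(b[235:385,235:360],(250,300),interpolation=cv2.INTER_CUBIC) # x2
C=cv2.resize(a[225:335,155:295],(382,300),interpolation=cv2.INTER_CUBIC) # x2.727
D=cv2.resize(b[165:240,265:415],(400,200),interpolation=cv2.INTER_CUBIC) # 2.667
o=np.zeros((600,800,3),np.uint8);o[:300,:500]=A;o[:300,500:750]=B;o[300:,:382]=C;o[300:500,390:790]=D
cv2.imwrite('pics/crop1.png',o)
```

```text
(no output)
```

View pics/crop1.png

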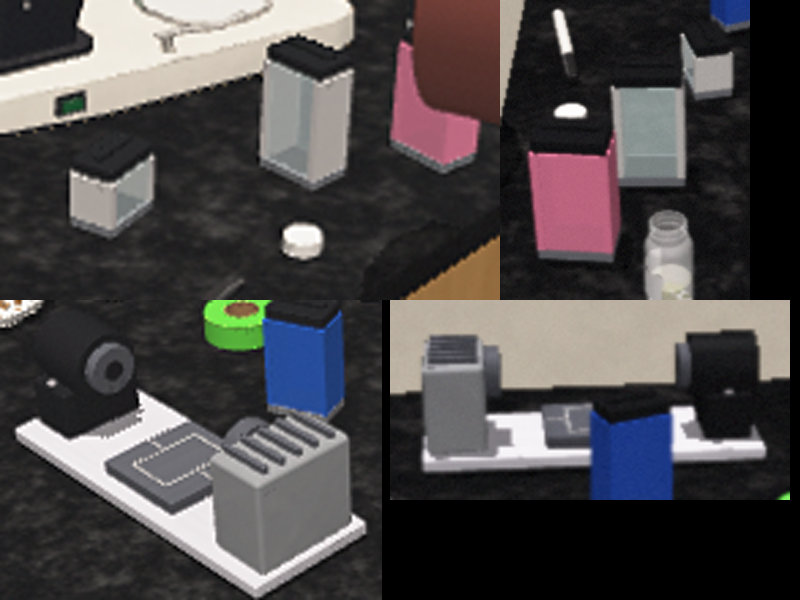

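Run:
```python
from h import *
s=load('scene0');e=load('side0')
A=lambda u,v:(290+u/3.3333,185+v/3.3333)
C=lambda u,v:(155+u/2.727,225+(v-300)/2.727)
B=lambda u,v:(235+(u-500)/2,235+v/2)
D=lambda u,v:(265+(u-390)/2.667,165+(v-300)/2.667)
def p(n,d,uv,z): print(n,np.round(uv,1),px2w(d,*uv,z).round(4))
for uv in [(262,165),(314,188),(348,165)]: p('tall bot',s,A(*uv),0)
for uv in [(266,40),(325,76),(353,50)]: p('tall captop',s,A(*uv),.084)
for uv in [(617,184),(685,185)]: p('tall side',e,B(*uv),0)
for uv in [(70,220),(110,237),(153,203)]: p('short',s,A(*uv),0)
for uv in [(18,430),(258,585),(365,520)]: p('base top',s,C(*uv),.014)
for uv in [(107,462),(173,503)]: p('pad',s,C(*uv),.024)
for uv in [(133,464),(178,485)]: p('outline',s,C(*uv),.024)
for uv in [(424,461),(765,449)]: p('base side',e,D(*uv),.014)
```

```text
tall bot [368.6 234.5] [ 0.4445 -0.0778  0.    ]
tall bot [384.2 241.4] [ 0.4024 -0.0766  0.    ]
tall bot [394.4 234.5] [ 0.4051 -0.1155  0.    ]
tall captop [369.8 197. ] [ 0.4497 -0.0819  0.084 ]
tall captop [387.5 207.8] [ 0.3924 -0.066   0.084 ]
tall captop [395.9 200. ] [ 0.4022 -0.107   0.084 ]
tall side [293.5 327. ] [ 0.4009 -0.1017  0.    ]
tall side [327.5 327.5] [ 0.4467 -0.1068  0.    ]
short [311. 251.] [0.4843 0.0564 0.    ]
short [323.  256.1] [0.4533 0.0545 0.    ]
short [335.9 245.9] [0.462  0.0064 0.    ]
base top [161.6 272.7] [0.6108 0.3202 0.014 ]
base top [249.6 329.5] [0.3665 0.3181 0.014 ]
base top [288.8 305.7] [0.3678 0.2308 0.014 ]
pad [194.2 284.4] [0.5222 0.3103 0.024 ]
pad [218.4 299.4] [0.4555 0.3093 0.024 ]
outline [203.8 285.1] [0.5083 0.3002 0.024 ]
outline [220.3 292.8] [0.4688 0.2951 0.024 ]
base side [277.7 225.4] [0.3712 0.2265 0.014 ]
base side [405.6 220.9] [0.6179 0.2249 0.014 ]
```

Run:
```python
from h import *
from scipy.spatial.transform import Rotation as Ro
print(Ro.from_rotvec(ctrl.get_obs()['tool_rot']).as_matrix().round(3))
s=load('scene0');e=load('side0')
for uv in [(268,205),(395,190),(300,225)]: print('base scene',px2w(s,*uv,0.01).round(3))
for uv in [(395,400),(412,270)]: print('base side',px2w(e,*uv,0.01).round(3))
R=e['R'];Cc=-R.T@e['t']
for uv in [(408,130),(428,200)]:
    w=R.T@np.array([(uv[0]-e['cx'])/foc(e),(uv[1]-e['cy'])/foc(e),1])
    for y in (-.1,0,.1): print('head at y',y,(Cc+w*(y-Cc[1])/w[1]).round(3))
for uv in [(255,262),(276,268)]:print('blue',px2w(s,*uv,0).round(3))
for uv in [(254,362),(293,363)]:print('pink',px2w(e,*uv,0).round(3))
```

```text
[[ 0.932  0.362 -0.   ]
 [ 0.362 -0.932  0.002]
 [ 0.    -0.002 -1.   ]]
base scene [ 0.69  -0.015  0.01 ]
base scene [ 0.53  -0.285  0.01 ]
base scene [0.566 0.005 0.01 ]
base side [ 0.51  -0.265  0.01 ]
base side [0.59  0.029 0.01 ]
head at y -0.1 [ 0.545 -0.1    0.262]
head at y 0 [0.566 0.    0.24 ]
head at y 0.1 [0.588 0.1   0.218]
head at y -0.1 [ 0.574 -0.1    0.175]
head at y 0 [0.6   0.    0.138]
head at y 0.1 [0.626 0.1   0.101]
blue [0.533 0.162 0.   ]
blue [0.488 0.149 0.   ]
pink [ 0.353 -0.174  0.   ]
pink [ 0.4  -0.18  0.  ]
```

Call:
{"api": "drive_tool", "payload": {"rows": [[[0.026,-0.028,0],0],[[0.026,-0.028,0],0],[[0.026,-0.028,0],0],[[0.026,-0.028,0],0],[[0.026,-0.028,0],0],[[0.026,-0.028,0],0],[[0.026,-0.028,0],0],[[0.026,-0.028,0],0],[[0.026,-0.028,0],0],[[0.026,-0.028,0],0]], "jaw": 0}}

```text
t: 1.1
tool_pos: [0.3674, -0.2257, 0.3034]
tool_rot: [-3.087, -0.578, 0.0]
contact_force: [0.7, 0.4, -1.1]
opening: 0.0851
grip_force: 0.0
```

Call:
{"api": "drive_tool", "payload": {"rows": [[[0.025,-0.027,0],0],[[0.025,-0.027,0],0],[[0.025,-0.027,0],0],[[0,0,0],-0.13],[[0,0,0],-0.13],[[0,0,0],-0.13],[[0,0,0],-0.13],[[0,0,0],-0.13],[[0,0,0],-0.13],[[0,0,0],-0.13]]}}

```text
t: 2.1
tool_pos: [0.4076, -0.1245, 0.3034]
tool_rot: [-2.513, -1.883, 0.001]
contact_force: [-0.4, 0.6, 0.5]
opening: 0.0853
grip_force: 0.0
```

Call:
{"api": "drive_tool", "payload": {"rows": [[[0,0,0],-0.13],[[0,0,0],-0.13],[[0,0,0],0],[[0,0,0],0]]}}

```text
t: 2.5
tool_pos: [0.4078, -0.1246, 0.3036]
tool_rot: [-2.257, -2.184, 0.0]
contact_force: [0.2, 0.2, 0.2]
opening: 0.0856
grip_force: 0.0
```

Run:
```python
from h import *
d=grab('wrist','w1.png');o=ctrl.get_obs();print(o['t'],o['tool_pos'],o['q'],-d['R'].T@d['t'],foc(d))
```

```text
2.55 [ 0.40778961 -0.12457654  0.30363967] [-4.71421904e-01 -4.55081979e-01  2.05013324e+00  5.28977748e-05
  1.54700208e+00 -4.39206092e-01] [ 0.41110973 -0.04698333  0.37361147] 371.64829954431775
```

View pics/w1.png

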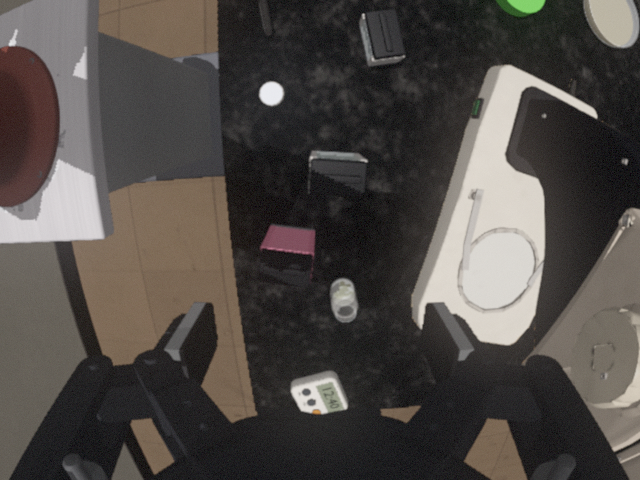

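The wrist view shows the tall cell's cap at about (338,176), the pink cell at (288,255) and the short cell at (383,37). I'll enlarge the tall cell.

Run:
```python
from h import *
a=load('w1')['image'][140:210,290:385]
cv2.imwrite('pics/w1c.png',cv2.convertScaleAbs(cv2.resize(a,(760,560),interpolation=cv2.INTER_CUBIC),alpha=2))
```

```text
(no output)
```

View pics/w1c.png

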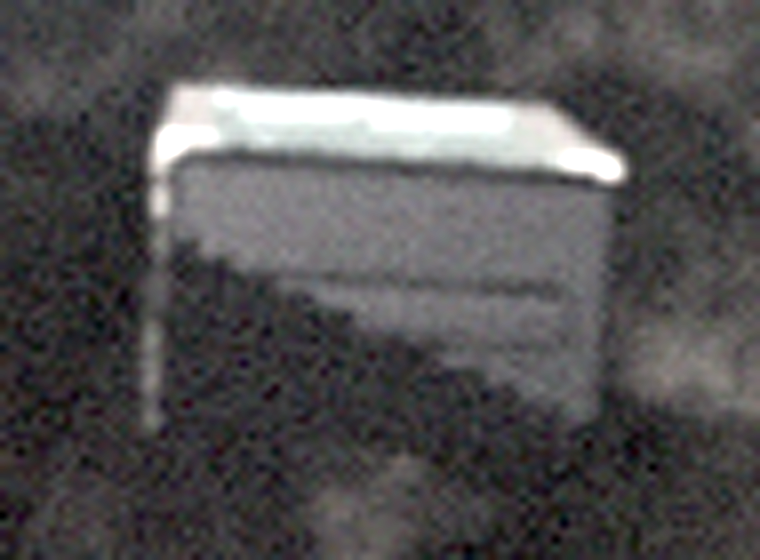

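Run:
```python
from h import *
w=load('w1');A=lambda u,v:(290+u/8,140+v/8)
P=[px2w(w,*A(*q),.084,True) for q in [(165,157),(612,182),(597,425),(150,430)]]
for p in P: print(p.round(4))
d=P[1]-P[0];print('len',np.linalg.norm(d),'yaw',np.degrees(np.arctan2(d[1],d[0])))
for q in [(175,85),(545,100)]: print('bot',px2w(w,*A(*q),0,True).round(4))
b=[px2w(w,*A(*q),.0875,True) for q in [(290,278),(565,294)]];print(b)
# expected corners for pose
for c,yaw in [((.424,-.092),-4),((.424,-.092),-6)]:
  y=np.radians(yaw);ux=np.array([np.cos(y),np.sin(y)]);n=np.array([-ux[1],ux[0]])
  for z in (.084,0): print(yaw,z,[np.round((np.array(w2px(w,[*(np.array(c)+a*.023*ux+b*.015*n),z],True))-[290,140])*8) for a,b in [(-1,1),(1,1),(1,-1),(-1,-1)]])
```

```text
[ 0.4037 -0.0747  0.084 ]
[ 0.4473 -0.0783  0.084 ]
[ 0.4456 -0.1026  0.084 ]
[ 0.4012 -0.1018  0.084 ]
len 0.043723570019172986 yaw -4.682794723150014
bot [ 0.4031 -0.0737  0.    ]
bot [ 0.4494 -0.0768  0.    ]
[array([ 0.41542926, -0.08656629,  0.0875    ]), array([ 0.44212006, -0.08881223,  0.0875    ])]
-4 0.084 [array([149., 165.]), array([619., 186.]), array([600., 484.]), array([139., 466.])]
-4 0 [array([167.,  99.]), array([534., 115.]), array([521., 349.]), array([159., 334.])]
-6 0.084 [array([155., 157.]), array([624., 194.]), array([594., 491.]), array([134., 457.])]
-6 0 [array([172.,  93.]), array([538., 121.]), array([516., 355.]), array([156., 328.])]
```

Call:
{"api": "drive_tool", "payload": {"rows": [[[0.017,0.008,0],0.04],[[0.017,0.008,0],0],[[0,0,0.03],0],[[0,0,0.03],0],[[0,0,0.03],0],[[0,0,0],0],[[0,0,0],0]]}}

```text
t: 3.25
tool_pos: [0.4255, -0.0915, 0.214]
tool_rot: [-2.298, -2.141, 0.001]
contact_force: [-0.4, 1.0, 0.3]
opening: 0.0854
grip_force: 0.0
```

Run:
```python
from h import *
d=grab('wrist','w2.png');o=ctrl.get_obs();print(o['t'],o['tool_pos'],o['tool_rot'])
P=[]
for z in (.084,0):
  print(z,[np.round(w2px(d,[*p,z],True),1) for p in [(.4030,-.0742),(.4489,-.0775)]])
a=d['image'][100:340,200:460];cv2.imwrite('pics/w2c.png',cv2.convertScaleAbs(cv2.resize(a,(650,600),interpolation=cv2.INTER_CUBIC),alpha=1.5))
```

```text
3.3 [ 0.42620147 -0.09178274  0.21539386] [2.29739993e+00 2.14030544e+00 1.23986196e-03]
0.084 [array([275.9, 235.6]), array([357.2, 235.7])]
0 [array([287.9, 203.9]), array([346.6, 203.9])]
```

View pics/w2c.png

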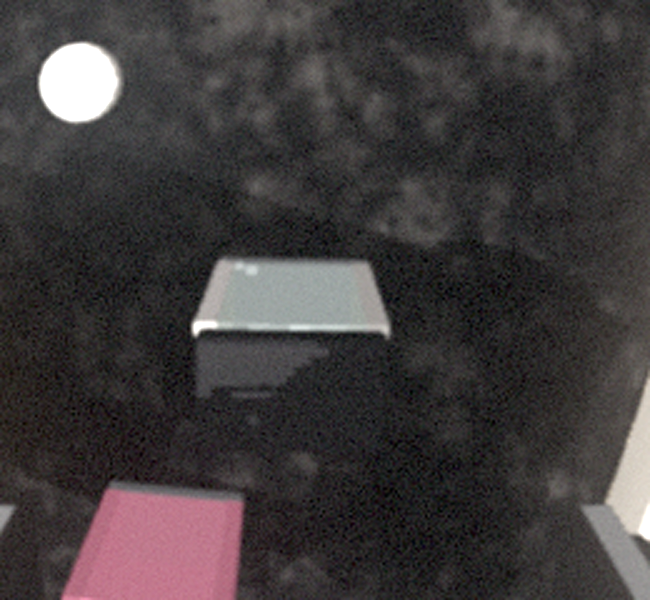

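The cell edges project within about 2 px of the estimate and are square to the gripper. I'll descend and grip.

Call:
{"api": "drive_tool", "payload": {"rows": [[[0.001,-0.001,0.03],0],[[0,0,0.03],0],[[0,0,0.025],0],[[0,0,0.019],0],[[0,0,0],0],[[0,0,0],0]]}}

```text
t: 3.9
tool_pos: [0.4259, -0.091, 0.1118]
tool_rot: [2.296, 2.14, 0.002]
contact_force: [-0.1, 0.4, -0.0]
opening: 0.0854
grip_force: 0.0
```

Call:
{"api": "drive_tool", "payload": {"rows": [[[0,0,0],0],[[0,0,0],0],[[0,0,0],0],[[0,0,0],0],[[0,0,0],0],[[0,0,0],0],[[0,0,0],0],[[0,0,0],0]], "jaw": 1, "grip_force": 30}}

```text
t: 4.7
tool_pos: [0.4255, -0.0908, 0.1113]
tool_rot: [2.296, 2.141, 0.001]
contact_force: [0.2, -0.8, 5.3]
opening: 0.0458
grip_force: 31.7
```

Call:
{"api": "drive_tool", "payload": {"rows": [[[0,0,-0.02],0],[[0,0,-0.035],0],[[0,0,-0.04],0],[[0,0,-0.04],0],[[0,0,-0.03],0],[[0.035,0,0],0],[[0.04,0,0],0],[[0.04,0,0],0],[[0.03,0,0],0],[[0,0,0],0]]}}

```text
t: 5.7
tool_pos: [0.4343, 0.0569, 0.2743]
tool_rot: [-2.291, -2.147, -0.0]
contact_force: [-0.1, 0.4, -1.8]
opening: 0.0456
grip_force: 31.3
```

Run:
```python
from h import *
d=grab('wrist','w3.png');o=ctrl.get_obs();print(o['t'],o['tool_pos'],o['tool_rot'],o['opening'],o['grip_force'])
print([np.round(w2px(d,[*p,.014],True)) for p in [(.366,.23),(.366,.32),(.613,.32),(.613,.23)]])
print([np.round(w2px(d,[*p,.024],True)) for p in [(.455,.24),(.455,.31),(.525,.31),(.525,.24)]])
cv2.imwrite('pics/w3c.png',cv2.convertScaleAbs(cv2.resize(d['image'][0:240,160:480],(800,600),interpolation=cv2.INTER_CUBIC),alpha=1.3))
```

```text
5.75 [0.43435069 0.05546528 0.27433779] [-2.29368745e+00 -2.14591228e+00  1.39612485e-03] 0.04547936822661326 31.329644322395325
[array([229.,  29.]), array([226., -56.]), array([484., -57.]), array([496.,  24.])]
[array([328.,   5.]), array([323., -63.]), array([401., -62.]), array([409.,   5.])]
```

View pics/w3c.png

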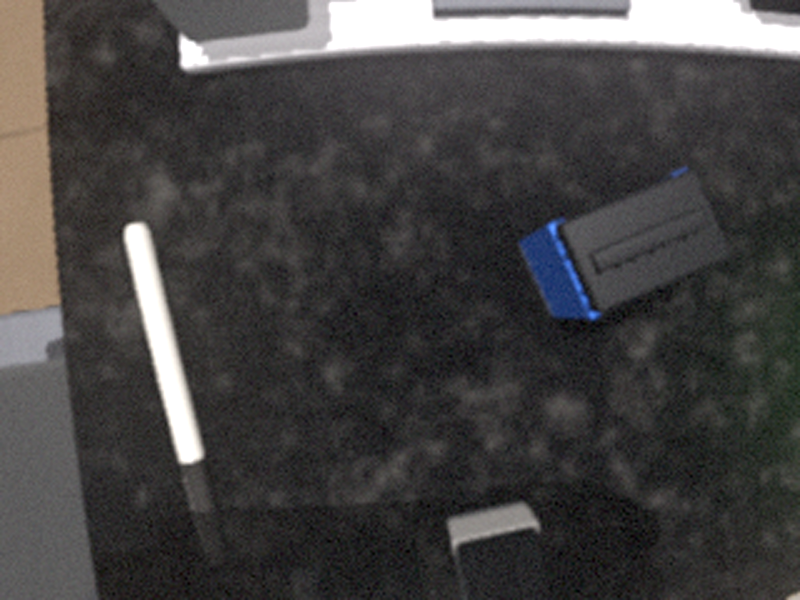

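Call:
{"api": "drive_tool", "payload": {"rows": [[[0.035,0,0],0],[[0.04,0,0],0],[[0.035,0,0],0],[[0,0,0],0],[[0,0,0],0]]}}

```text
t: 6.25
tool_pos: [0.4424, 0.1635, 0.2744]
tool_rot: [2.297, 2.143, -0.002]
contact_force: [-0.6, 0.1, -0.7]
opening: 0.0456
grip_force: 31.3
```

Run:
```python
from h import *
d=grab('wrist','w4.png');o=ctrl.get_obs();print(o['t'],o['tool_pos'],o['tool_rot'],o['opening'],o['grip_force'])
print([np.round((np.array(w2px(d,[*p,.024],True))-[260,40])*3.333) for p in [(.455,.24),(.455,.31),(.525,.31),(.525,.24)]])
cv2.imwrite('pics/w4c.png',cv2.convertScaleAbs(cv2.resize(d['image'][40:220,260:500],(800,600),interpolation=cv2.INTER_CUBIC),alpha=1.2))
```

```text
6.3 [0.44248281 0.16301833 0.27446713] [ 2.29859432e+00  2.14137511e+00 -1.74561147e-03] 0.04579833941775985 31.300456523895264
[array([222., 280.]), array([203.,  14.]), array([475.,   7.]), array([491., 269.])]
```

View pics/w4c.png

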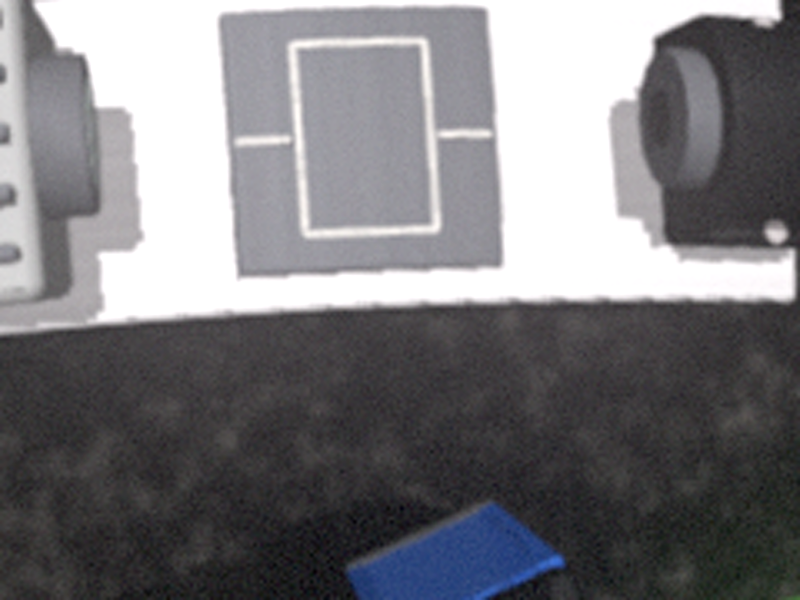

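Run:
```python
from h import *
from scipy.optimize import least_squares
w=load('w4')
def fit(px,hx,hy):
    pts=[px2w(w,260+u/3.3333,40+v/3.3333,.024,True)[:2] for u,v in px]
    loc=np.array([(-hx,hy),(hx,hy),(hx,-hy),(-hx,-hy)])
    def r(p):
        c,s=np.cos(p[2]),np.sin(p[2]);return (loc@np.array([[c,s],[-s,c]])+p[:2]-pts).ravel()
    f=least_squares(r,[.49,.275,0]);print(f.x[:2].round(4),np.degrees(f.x[2]),(f.fun*1e3).round(1))
fit([(221,14),(487,8),(502,264),(240,276)],.035,.035)
fit([(290,42),(427,38),(438,230),(307,235)],.0165,.0245)
# held cell: predicted bottom in wrist frame
```

```text
[0.4938 0.2753] 0.015906038258188017 [-0.7  0.6  0.6  0.7  0.9 -0.8 -0.8 -0.4]
[0.4942 0.2759] 0.23902827604544816 [ 1.2 -0.9 -1.1 -1.  -0.5  1.   0.5  0.9]
```

Call:
{"api": "drive_tool", "payload": {"rows": [[[0.029,0.011,0],0],[[0.029,0.011,0],0],[[0.029,0.011,0],0],[[0.029,0.011,0],0],[[0,0,0],0.12],[[0,0,0],0.12],[[0,0,0],0.12],[[0,0,0],0.12],[[0,0,0],0.12],[[0,0,0],0.12]]}}

```text
t: 7.3
tool_pos: [0.4951, 0.2747, 0.2747]
tool_rot: [2.909, 1.184, -0.001]
contact_force: [-0.4, -0.2, -1.1]
opening: 0.0459
grip_force: 31.4
```

Call:
{"api": "drive_tool", "payload": {"rows": [[[0,0,0],0.12],[[0,0,0],0.12],[[0,0,0],0.12],[[0,0,0],0.12],[[0,0,0],0.12],[[0,0,0],0.12],[[0,0,0],0.06],[[0,0,0],0],[[0,0,0],0]]}}

```text
t: 8.2
tool_pos: [0.4949, 0.2754, 0.2748]
tool_rot: [3.141, 0.0, -0.0]
contact_force: [-0.8, 0.7, -1.0]
opening: 0.0458
grip_force: 31.4
```

Run:
```python
from h import *
o=ctrl.get_obs();r=o['tool_rot'];print(o['t'],o['tool_pos'],r,o['q'][5]);th=2*np.degrees(np.arctan2(r[1],r[0]));print('tool x angle',th)
```

```text
8.2 [0.49486221 0.27535151 0.27483369] [ 3.14129698e+00  4.13838627e-04 -9.69112923e-05] 1.9470199583243981
tool x angle 0.015096443741067002
```

Call:
{"api": "drive_tool", "payload": {"rows": [[[-0.001,0,0.03],0],[[0,0,0.035],0],[[0,0,0.035],0],[[0,0,0.025],0],[[0,0,0],0],[[0,0,0],0]]}}

```text
t: 8.8
tool_pos: [0.4937, 0.2762, 0.1502]
tool_rot: [3.141, 0.001, -0.001]
contact_force: [-0.3, 0.2, -0.5]
opening: 0.0456
grip_force: 31.3
```

Run:
```python
from h import *
d=grab('wrist','w5.png');s=grab('scene','s5.png');o=ctrl.get_obs();print(o['t'],o['tool_pos'],o['tool_rot'])
zb=o['tool_pos'][2]-.1113;c=np.array([.494,.2757]);print('bottom z',zb)
print('outline w',[np.round((np.array(w2px(d,[*(c+p),.024],True))-[240,100])*2.5) for p in [(.017,.025),(.017,-.025)]])
print('bottom w',[np.round((np.array(w2px(d,[*(c+p),zb],True))-[240,100])*2.5) for p in [(.015,.023),(.015,-.023)]])
print('bottom s',[np.round((np.array(w2px(s,[*(c+p),zb]))-[150,200])*2.5) for p in [(.015,.023),(-.015,.023),(-.015,-.023)]])
print('outline s',[np.round((np.array(w2px(s,[*(c+p),.024]))-[150,200])*2.5) for p in [(.017,.025),(-.017,.025),(-.017,-.025)]])
W=cv2.convertScaleAbs(cv2.resize(d['image'][100:340,240:400],(400,600),interpolation=cv2.INTER_CUBIC),alpha=1.2)
S=cv2.resize(s['image'][200:360,150:310],(400,400),interpolation=cv2.INTER_CUBIC)
o=np.zeros((600,800,3),np.uint8);o[:,:400]=W;o[:400,400:]=S;cv2.imwrite('pics/c5.png',o)
```

```text
8.9 [0.49484256 0.27690297 0.15227522] [-3.14021827e+00 -1.31220473e-03 -5.53740317e-03]
bottom z 0.04097522025451471
outline w [array([ 89., 338.]), array([314., 338.])]
bottom w [array([ 90., 371.]), array([314., 372.])]
bottom s [array([133., 191.]), array([160., 208.]), array([213., 181.])]
outline s [array([131., 212.]), array([162., 231.]), array([219., 202.])]
```

View pics/c5.png

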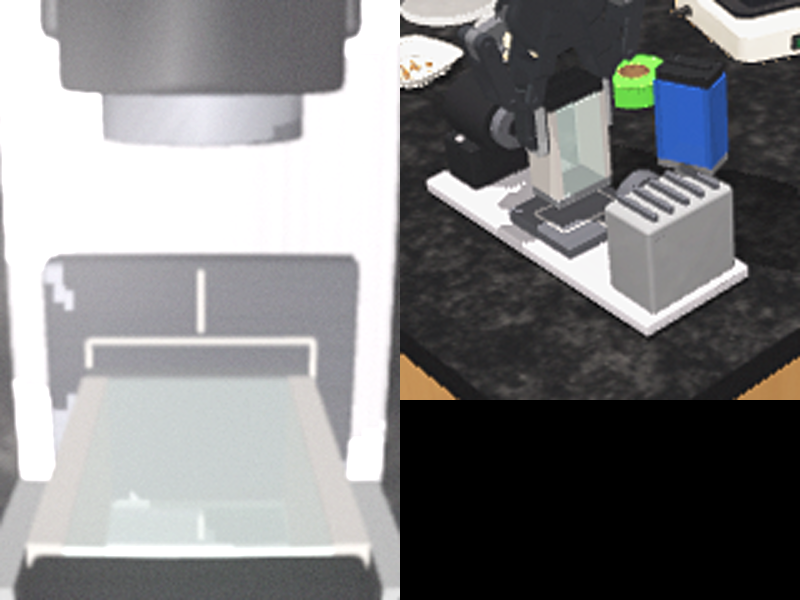

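The cell is square to the outline, about 1 mm too far towards +y and under 1 mm towards the lamp. I'll correct that and lower until it touches.

Call:
{"api": "drive_tool", "payload": {"rows": [[[0.0005,0.001,0.005],0],[[0,0,0.004],0],[[0,0,0.003],0],[[0,0,0],0],[[0,0,0],0]]}}

```text
t: 9.4
tool_pos: [0.4939, 0.2756, 0.1378]
tool_rot: [3.141, 0.001, -0.0]
contact_force: [0.3, -0.4, -0.4]
opening: 0.0456
grip_force: 31.3
```

Call:
{"api": "drive_tool", "payload": {"rows": [[[0,0,0.001],0],[[0,0,0],0],[[0,0,0],0]]}}

```text
t: 9.7
tool_pos: [0.494, 0.2756, 0.1369]
tool_rot: [-3.142, -0.001, -0.0]
contact_force: [-0.3, 0.1, -0.7]
opening: 0.0456
grip_force: 31.3
```

Call:
{"api": "drive_tool", "payload": {"rows": [[[0,0,0.001],0],[[0,0,0],0],[[0,0,0],0]]}}

```text
t: 10.0
tool_pos: [0.494, 0.2755, 0.1359]
tool_rot: [3.142, 0.001, -0.0]
contact_force: [0.3, 0.7, -1.1]
opening: 0.0457
grip_force: 31.3
```

Call:
{"api": "drive_tool", "payload": {"rows": [[[0,0,0.0005],0],[[0,0,0],0],[[0,0,0],0]]}}

```text
t: 10.3
tool_pos: [0.494, 0.2756, 0.1354]
tool_rot: [3.142, 0.001, -0.0]
contact_force: [0.1, 0.6, -1.4]
opening: 0.0456
grip_force: 31.4
```

Call:
{"api": "drive_tool", "payload": {"rows": [[[0,0,0.0005],0],[[0,0,0],0],[[0,0,0],0]]}}

```text
t: 10.6
tool_pos: [0.4941, 0.2756, 0.1353]
tool_rot: [3.142, 0.001, 0.0]
contact_force: [-1.0, -0.8, 3.3]
opening: 0.0455
grip_force: 31.8
```

Call:
{"api": "drive_tool", "payload": {"rows": [[[0,0,0.0005],0],[[0,0,0],0],[[0,0,0],0]]}}

```text
t: 10.9
tool_pos: [0.4942, 0.2757, 0.1353]
tool_rot: [3.142, 0.001, 0.0]
contact_force: [-2.3, -1.0, 6.3]
opening: 0.0454
grip_force: 32.2
```

The wrist force shows contact at the predicted height. Now I'll release and retreat straight up.

Call:
{"api": "drive_tool", "payload": {"rows": [[[0,0,0],0],[[0,0,0],0],[[0,0,0],0],[[0,0,0],0],[[0,0,0],0],[[0,0,0],0],[[0,0,0],0],[[0,0,0],0]], "jaw": 0}}

```text
t: 11.7
tool_pos: [0.494, 0.2756, 0.1344]
tool_rot: [-3.142, -0.001, -0.0]
contact_force: [0.9, -0.5, -0.4]
opening: 0.0855
grip_force: 0.0
```

Call:
{"api": "drive_tool", "payload": {"rows": [[[0,0,-0.01],0],[[0,0,-0.02],0],[[0,0,-0.03],0],[[0,0,-0.03],0],[[0,0,-0.03],0],[[0,0,-0.03],0],[[-0.02,0,0],0],[[-0.03,0,0],0],[[0,0,0],0],[[0,0,0],0]]}}

```text
t: 12.7
tool_pos: [0.4438, 0.2756, 0.2852]
tool_rot: [-3.141, -0.002, -0.002]
contact_force: [-0.4, 0.4, 0.3]
opening: 0.0854
grip_force: 0.0
```

Run:
```python
from h import *
d=grab('wrist','w6.png');s=grab('scene','s6.png');ob=ctrl.get_obs();print(ob['t'],ob['tool_pos'],ob['opening'])
c=np.array([.494,.2757]);u,v=np.array(w2px(d,[*c,.108],True)).astype(int);print(u,v)
u0=min(max(u-60,0),520);v0=min(max(v-90,0),300)
P=lambda z,hx,hy:[np.round((np.array(w2px(d,[*(c+p),z],True))-[u0,v0])*3.333) for p in [(-hx,hy),(hx,hy),(hx,-hy),(-hx,-hy)]]
print('cap',P(.108,.015,.023));print('bot',P(.024,.015,.023));print('outl',P(.024,.017,.025))
o=np.zeros((600,800,3),np.uint8);o[:,:400]=cv2.convertScaleAbs(cv2.resize(d['image'][v0:v0+180,u0:u0+120],(400,600),interpolation=cv2.INTER_CUBIC),alpha=1.2)
o[:400,400:]=cv2.resize(s['image'][200:360,150:310],(400,400),interpolation=cv2.INTER_CUBIC);o[400:,400:]=cv2.resize(s['image'][190:270,280:440],(400,200))
cv2.imwrite('pics/c6.png',o)
```

```text
12.8 [0.44450519 0.27557351 0.28491583] 0.08565279517812689
319 165
cap [array([ 88., 376.]), array([ 86., 229.]), array([318., 229.]), array([315., 377.])]
bot [array([116., 323.]), array([115., 212.]), array([288., 213.]), array([287., 324.])]
outl [array([108., 331.]), array([107., 205.]), array([296., 205.]), array([294., 331.])]
```

View pics/c6.png

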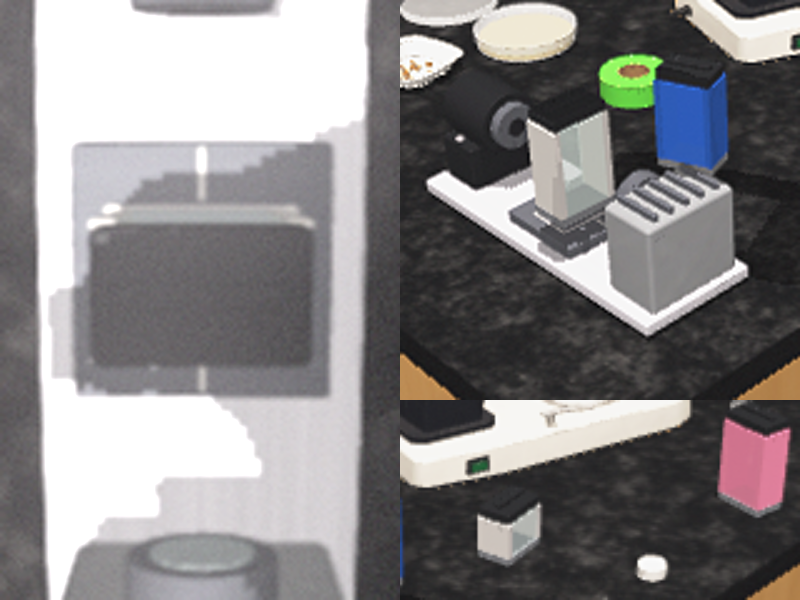

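The cell stands upright and square to the light path, within about 1 mm of the outline's centre. The short cell has not moved, and the gripper is clear.

```bash
python3 -c "
from station import ctrl;print(ctrl.finish_job())"
```

```text
the job is handed in; nothing more can be done
None
```

I set the tall cell upright on the photometer stage, centred in the outline to about 1 mm with its clear faces square to the light path, and handed the job in after about 13 s; the short cell was not touched.

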